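# Line up two quarter-turn fasteners and hold a case's cover pressed home

### The arm

A 6-joint arm with a two-finger parallel gripper is mounted at the origin on a cart in front of the work surface, level with it; the furniture and walls round the work are solid. World frame = base frame: x ahead of the robot, y to its left, z up, the work surface at z = 0. Lengths are in m, angles in rad, forces in N, time in s.
With the tool pointing down it reaches from about 0.25 to 0.775 m from the base axis. Payload 4 kg.
Tool frame: the origin (TCP) lies at the very end of the fingers, on their centre line; the grasp point (between the pads) lies 19 mm behind it (robot.pinch_z is the distance from the TCP to the grasp point, in m); z points along the fingers, y is the line along which they close (so a half turn about z gives the same grasp; the last joint's range is limited). The gripper opens to 94 mm and grips with 3 to 60 N. Pads are 16 mm wide; open, the fingers measure 119 mm over their backs; the gripper's body (75 mm by 177 mm) begins 78 mm behind the grasp point.
Start: joints at [1.216, 0.087, 1.371, -0, 1.684, -0.103], TCP at [0.137, 0.533, 0.206] pointing down, gripper open.
Joint ranges: [-3.1, 3.1], [-0.76, 2.03], [0.27, 2.55], [-1.08, 4.22], [0.17, 2.65], [-2.57, 2.57]. Speed limits (rad/s): [2.79, 2.79, 3.14, 3.14, 3.14, 3.14].

### API

Orientations are given as [roll, pitch, yaw] about the fixed x, y, z axes, in that order (R = Rz(yaw) Ry(pitch) Rx(roll)).
In Python, from bench import robot gives the robot as it stands.
- The arm moves only by the tool arm_command, never from a script. Its argument "targets" is one flat list of numbers, 7 for each row, row after row: the turn, a rotation vector about the tool's x, y, z in degrees, then the shift along the tool's x, y, z in mm, then the closure, from -1 (fully open) to 1 (shut). In form: [ax, ay, az, x, y, z, hand, ax, ay, az, x, y, z, hand, ...]. A call has 1 to 20 rows; each row is the pose to reach, as a shift and turn from the pose commanded when the call began, along the tool's axes at that moment; what a row does not reach only later rows make up. A row lasts 1/10 s, in which the tool goes at most 50 mm and 8.59 degrees, less where a joint would pass 70% of its speed; a pose out of reach is approached as far as the arm can. A call with a gripper value outside its range is refused whole. The fingers move at their own pace and stop on an object; the grip force is fixed at half the most. Time passes only in rows, so rows that repeat a pose let the fingers close. It gives the time, the measured TCP pose, the force, the opening and the grip force at its end, in the units of the state.
- robot.get_obs(): the state, without advancing time (a new reading comes with each control period).
- robot.snapshot(name): name is "scene" or "side" or "wrist"; returns a dict with "color" (420x560x3 uint8, red, green, blue), "range_z" (420x560 float32, m along the optical axis (not along the pixel's ray), 0 where there is no reading), "fx", "fy", "cx", "cy" (pixels), "T" (4x4, takes a point from camera to world coordinates); the wrist camera has in their place "T_tool_cam" (4x4, takes a point from camera to tool coordinates, whose origin is the TCP and whose axes are the flange's). Camera axes: x right, y down, z forward; pixel columns grow to the right and rows downward; lengths in m; the calibration is good to about 2 mm. The wrist camera is an equidistant fisheye: a pixel r from the principal point sees the ray r / f radians off the axis. A picture is of the moment at which its call begins: read the wrist's pose just before it.
- robot.close_job(): hands the job in; it is judged then, once.
The state is a dict: "time": time; "joint_positions": joint angles; "qvel": joint speeds; "joint_torque": joint torques, N m; "tool_pos": TCP position; "ee_rot": TCP orientation; "wrist_force": force on the tool from outside, world axes, zero at the start; "wrist_torque": the same for the moment, N m; "width": finger opening in m; "finger_force": force on a finger pad.
Only numpy, scipy, OpenCV 4.12 (cv2) and the standard library are available. Lean on these libraries where they do the work, as an engineer would, in place of code of your own. Each camera call takes 0.05 s, during which the arm holds its last target. There are 200 camera calls.

### The job

The plywood cover of the painting's travelling case will not go down, because both of its quarter-turn fasteners have been left turned: turn each wing back, clockwise seen from above, until it meets its stop and lines up with the marks beside it, so that its crossbar can pass through the slot below. Then press on the middle of the cover until it sits fully and evenly home on the frame's ledge, against the sprung rubber buffers, and finish while still holding it pressed there, so that I can lock it. Leave the other things on the table where they are.

Things in the scene. Friction and masses are not known exactly. Their poses are not given: they have to be found in the camera images.
- case: Open pale wooden case, fixed on the table, 180 mm along its x, 240 mm along its y, 64 mm high, a dark carrying handle standing out 18 mm on its -x side. Origin: centre of its underside, z up. Walls 12 mm thick; inside them, 50 mm up, runs the frame's ledge that the cover must reach; in it, 78 mm from the middle on the y axis, two steel plates with a slot 38 mm (x) by 16 mm (y).
- seat (a point): Centre of the case at ledge height, 50 mm up, axes as the case: the place of the cover's origin when fully home. Four sprung rubber buffers near the ledge's corners stand 7 mm high; they carry the freed cover 5 to 6 mm above the ledge, and it takes 9 to 11 N, pressed at its middle, to bring it down onto the ledge, which is a hard stop.
- cover: Plywood cover, 150 mm (x) by 210 mm (y) by 10 mm, 0.25 to 0.4 kg, lying loose between the walls of the case with 3 mm play on each side; it starts 9.5 mm above the ledge, standing on the crossbars of its fasteners. Origin: centre of its underside, z up. A flat batten, 44 mm (x) by 90 mm (y), is glued on its middle and stands 6 mm higher.
- press_point (a point): Middle of the batten's upper face, 16 mm above the cover's origin.
- fastener_a (a joint): Steel fastener in the cover at its +y end, 78 mm from the middle, rad. Wing on top 34 mm long, 12 mm wide, from 4 to 23 mm above the plywood. Below the cover a crossbar, 30 mm long, parallel to the wing. 0 = at its stop, along the cover's x, in line with slot and marks; grows anticlockwise seen from above to 1.57. Starts at 0.8 to 1.45, stays where left (friction 0.04 N m).
- fastener_a_wing (a point): On the axis of fastener_a, 14 mm above the plywood, where to grip the wing; its x axis runs along the wing, its y axis across the wing's 12 mm.
- fastener_b (a joint): The same fastener at the cover's -y end: same sizes, directions and starts.
- fastener_b_wing (a point): The same point on fastener_b.
- muller: White glass muller, 50 mm across, 76 mm high, standing loose. Origin: centre of its underside. Bystander.
- lidded_jar: Glass jar with a metal lid, 56 mm across, 66 mm high, loose. Origin: centre of its underside. Bystander.
- dipper: Small round metal oil dipper, 43 mm across, 17 mm high, loose. Origin: centre of its underside. Bystander.
- flat_tin: Small flat grey can with two caps, 29 x 47 mm, 63 mm high, loose. Origin: centre of its underside. Bystander.
- rubbing_stone: Dark lump of pumice, 41 x 48 mm, 24 mm high, loose. Origin: centre of its underside. Bystander.

How it is judged:
On the way:
1. both fasteners stand at their stops while the cover still lies in the case (value of joint each of fastener_a, fastener_b below 0.12 rad and distance between cover and seat below 0.02 m), for 0.2 s.
At the end, for the whole second after the job is handed in: The cover's origin is within 2 mm of the ledge's height and within 6 mm of the middle of the case, level with it within 0.02 rad; both fasteners within 0.15 rad of their stops; the robot still bears on the cover with more than 4 N, and the cover is still (horizontal distance between cover and seat below 0.006 m and z of cover in the frame of seat between -0.003 and 0.002 m and angle between the z axis of cover and the z axis of case, either way round below 0.02 rad and value of joint each of fastener_a, fastener_b below 0.15 rad and contact force between any of the fingers, the arm and cover above 4 N and linear speed of cover below 0.02 m/s); the arm keeps its last pose, push and grip.
It fails at once if a bystander is moved more than 30 mm (distance of any of muller, lidded_jar, dipper, flat_tin, rubbing_stone from where it was at the start of the episode above 0.03 m).
It also fails if it takes over 51 s, if anything falls off the work surface, if the arm or the gripper's body presses on something with over 40 N, if the wrist force passes 120 N, or if a joint passes its speed limit or range.

## Working session

There is one attempt and no reset: what is moved stays moved. The work goes in short steps, Python scripts to look and compute and a tool call to move; the robot and the scene stay as the last step left them, time stands still between calls to the robot, and variables do not carry over. Pictures are saved under pics/ and viewed, at most 10 in all, crops included, and the job is handed in when it is done.

Besides the shell and the picture viewer there is one more tool, called after "Emit:" by a JSON object that holds its "fn" and its "kwargs", one argument or row to a line. arm_command: Moves the arm, as the interface text tells. Its arguments: {"type":"object","properties":{"targets":{"type":"array"}},"required":["targets"]}

```bash
mkdir -p pics; ls
python3 - <<'E'
from bench import robot
import cv2,numpy as np
o=robot.get_obs();print({k:np.round(v,3) for k,v in o.items()})
for n in ["scene","side"]:
    s=robot.snapshot(n);cv2.imwrite(f"pics/{n}0.png",s["color"][:,:,::-1]);np.savez(f"{n}0.npz",**s)
    print(n,s["fx"],s["fy"],s["cx"],s["cy"],np.round(s["T"],3).tolist())
E
```

```text
pics
{'time': np.float64(0.0), 'joint_positions': array([ 1.216,  0.088,  1.372, -0.   ,  1.684, -0.103]), 'qvel': array([ 0.001, -0.001, -0.   ,  0.002, -0.002, -0.   ]), 'joint_torque': array([-0.0000e+00, -3.4020e+01, -3.0242e+01,  7.2000e-02,  3.3000e-02,
       -0.0000e+00]), 'tool_pos': array([0.137, 0.532, 0.204]), 'ee_rot': array([-3.139, -0.   ,  2.89 ]), 'wrist_force': array([-0.17 ,  0.579, -0.006]), 'wrist_torque': array([0.051, 0.075, 0.04 ]), 'finger_force': np.float64(0.0), 'width': np.float64(0.094)}
scene 524.3235690236813 524.3235690236813 272.63112486657036 210.80215581889422 [[0.641, -0.339, 0.689, -0.367], [-0.768, -0.295, 0.569, -0.749], [0.01, -0.893, -0.449, 0.662], [0.0, 0.0, 0.0, 1.0]]
side 430.5362941109436 430.5362941109436 281.2374879173052 210.80714479582437 [[-1.0, -0.008, -0.003, 0.556], [-0.002, 0.527, -0.85, 1.006], [0.009, -0.85, -0.527, 0.725], [0.0, 0.0, 0.0, 1.0]]
```

View pics/scene0.png

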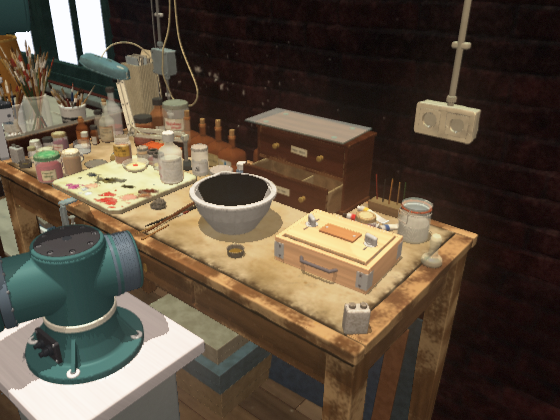

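View pics/side0.png

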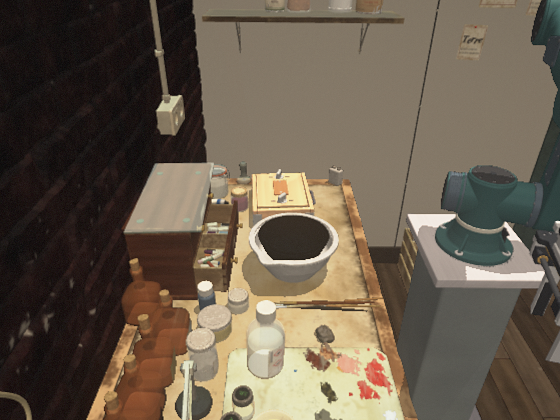

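The scene view shows the case around px (340,245), its handle toward the robot, the orange batten at (340,233) and the wings at about (312,220) and (371,240). In the side view the case is around (282,195). The flat tin is at (355,318) and the dipper at (235,251) in the scene view.

```bash
cat > h.py <<'E'
import numpy as np,cv2
def world(s):
    v,u=np.mgrid[0:420,0:560]; z=s["range_z"]
    P=np.stack([(u-s["cx"])/s["fx"]*z,(v-s["cy"])/s["fy"]*z,z],-1)
    T=s["T"]; return P@T[:3,:3].T+T[:3,3]
def ray(s,uv,h):
    d=s["T"][:3,:3]@np.array([(uv[0]-s["cx"])/s["fx"],(uv[1]-s["cy"])/s["fy"],1]);o=s["T"][:3,3]
    return o+d*(h-o[2])/d[2]
E
python3 - <<'E'
from h import *
for n,box in [("scene",(270,195,410,295)),("side",(235,160,330,225))]:
    s=dict(np.load(n+"0.npz"));W=world(s)
    c=s["color"];x0,y0,x1,y1=box
    hsv=cv2.cvtColor(c,cv2.COLOR_RGB2HSV)
    m=np.zeros((420,560),bool);m[y0:y1,x0:x1]=1
    for nm,lo,hi in[("64-80",.058,.085),("batten",.07,.08),("wing",.082,.1)]:
        k=m&(W[...,2]>lo)&(W[...,2]<hi);p=W[k]
        if len(p)<5: print(nm,len(p));continue
        r=cv2.minAreaRect((p[:,:2]*1000).astype(np.float32));print(n,nm,len(p),r,np.median(p[:,2]))
    b=m&(hsv[...,0]<14)&(hsv[...,1]>140)&(hsv[...,2]>120)&(W[...,2]>.06)
    p=W[b];print("orange",b.sum(),p.mean(0) if b.sum() else 0,np.median(p,0),cv2.minAreaRect((p[:,:2]*1000).astype(np.float32)))
    cv2.imwrite(f"pics/{n}crop.png",cv2.resize(c[y0:y1,x0:x1,::-1],None,fx=5,fy=5,interpolation=cv2.INTER_CUBIC))
E
```

```text
scene 64-80 4661 ((653.7630004882812, -133.4147186279297), (401.60748291015625, 341.101806640625), 4.257744312286377) 0.06996740819582348
scene batten 2235 ((604.7532348632812, -130.03680419921875), (273.49993896484375, 327.971923828125), 5.531792640686035) 0.07161393388802961
scene wing 252 ((653.368896484375, -126.433837890625), (237.473388671875, 313.36920166015625), 4.872848033905029) 0.091063327808172
orange 88 [ 0.55956131 -0.21453277  0.08350552] [ 0.5339181  -0.21119336  0.07511421] ((154.39437866210938, -418.93450927734375), (1220.0428466796875, 190.83627319335938), 23.462379455566406)
side 64-80 2293 ((579.9558715820312, -183.48556518554688), (234.61587524414062, 404.8252868652344), 4.877583026885986) 0.06886245415934034
side batten 749 ((583.4588012695312, -179.4599151611328), (208.10475158691406, 405.34271240234375), 2.7621352672576904) 0.07139104033333765
side wing 253 ((597.47314453125, -76.73960876464844), (218.02978515625, 357.6109924316406), 19.575475692749023) 0.09510001701973014
orange 20 [ 0.55878996 -0.16947734  0.07544099] [ 0.5650495  -0.15597606  0.0758489 ] ((556.7824096679688, -181.8296661376953), (39.46501159667969, 83.64761352539062), 4.145030975341797)
```

View pics/scenecrop.png

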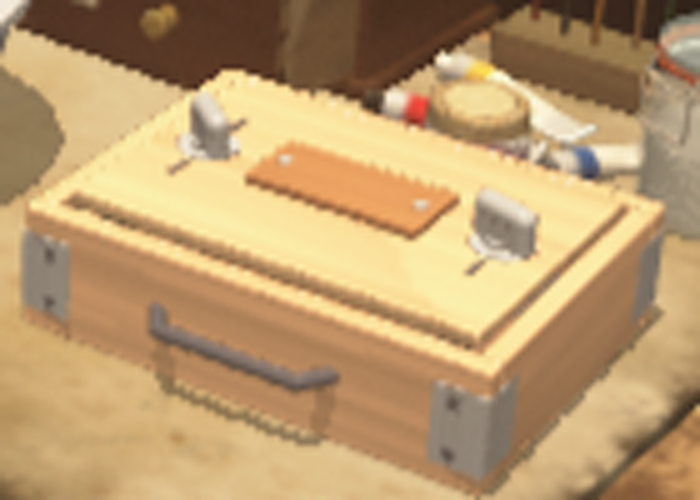

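The crop shows the top rim corners at scene px about (275.6,236.6), (316,209), (402.8,237) and (369.4,271). The wings stand at crop (208,125) and (505,225), with the dark stop marks beside them. I'll work out a rough pose from this, then look from above with the wrist camera.

Run:
```python
from h import *
s=dict(np.load("scene0.npz"))
C=np.array([ray(s,(270+a/5,195+b/5),.064)[:2] for a,b in [(28,205),(230,70),(664,210),(497,380)]])
print(C.round(3),C.mean(0)); e=np.linalg.norm(np.roll(C,-1,0)-C,axis=1);print(e)
x=C[1]-C[0]+C[2]-C[3]; print("yaw",np.degrees(np.arctan2(x[1],x[0])))
print("batten",ray(s,(270+353/5,195+190/5),.0755))
from bench import robot
from scipy.spatial.transform import Rotation as R
o=robot.get_obs();Rt=R.from_euler("xyz",o["ee_rot"]);print(Rt.as_matrix().round(3))
t=np.array([C.mean(0)[0],C.mean(0)[1],.30])
print("shift tool mm",Rt.inv().apply(t-o["tool_pos"])*1000)
w=robot.snapshot("wrist");print(w["T_tool_cam"].round(3),w["fx"],w["cx"],w["cy"])
```

```text
[[ 0.455 -0.08 ]
 [ 0.632 -0.068]
 [ 0.645 -0.306]
 [ 0.469 -0.321]] [ 0.55027658 -0.19385596]
[0.17668514 0.23816838 0.17689505 0.24166847]
yaw 4.243605714615355
batten [ 0.54845649 -0.19694697  0.0755    ]
[[-0.968  0.249 -0.001]
 [ 0.249  0.968 -0.002]
 [ 0.    -0.002 -1.   ]]
shift tool mm [-581.24856882 -600.34310447  -94.50959191]
[[-0.001 -0.967 -0.253  0.073]
 [ 1.    -0.002  0.     0.   ]
 [-0.001 -0.253  0.967 -0.179]
 [ 0.     0.     0.     1.   ]] 325.19226210127806 279.3436108973994 211.02247429219946
```

The rim measures 177 x 240 mm against the known 180 x 240, so the rough pose is centre (0.550, -0.194), yaw about 4°. Next I'll go above and beside the case for a wrist view.

Emit:
{"fn": "arm_command", "kwargs": {
  "targets": [0,0,45,-246,-310,-46,-1,0,0,90,-492,-618,-46,-1,0,0,90,-492,-618,-46,-1,0,0,90,-492,-618,-46,-1,0,0,90,-492,-618,-46,-1,0,0,90,-492,-618,-46,-1,0,0,90,-492,-618,-46,-1,0,0,90,-492,-618,-46,-1,0,0,90,-492,-618,-46,-1,0,0,90,-492,-618,-46,-1,0,0,90,-492,-618,-46,-1,0,0,90,-492,-618,-46,-1,0,0,90,-492,-618,-46,-1,0,0,90,-492,-618,-46,-1,0,0,90,-492,-618,-46,-1,0,0,90,-492,-618,-46,-1,0,0,90,-492,-618,-46,0.36,0,0,90,-492,-618,-46,0.36,0,0,90,-492,-618,-46,0.36,0,0,90,-492,-618,-46,0.36]
}}

```text
time: 2.15
tool_pos: [0.4593, -0.1871, 0.2519]
ee_rot: [3.141, -0.0, 1.321]
wrist_force: [-0.2, 0.8, -0.6]
width: 0.0654
finger_force: 0.0
```

Run:
```python
from bench import robot
import cv2,numpy as np
o=robot.get_obs();print({k:np.round(o[k],3) for k in("time","joint_positions","tool_pos","ee_rot","width","wrist_force")})
s=robot.snapshot("wrist");cv2.imwrite("pics/w1.png",s["color"][:,:,::-1]);np.savez("w1.npz",pos=o["tool_pos"],rot=o["ee_rot"],**s)
```

```text
{'time': np.float64(2.15), 'joint_positions': array([-0.501, -0.039,  1.408,  0.   ,  1.771, -0.251]), 'tool_pos': array([ 0.459, -0.187,  0.252]), 'ee_rot': array([ 3.141, -0.   ,  1.321]), 'width': np.float64(0.065), 'wrist_force': array([-0.21 ,  0.82 , -0.588])}
```

View pics/w1.png

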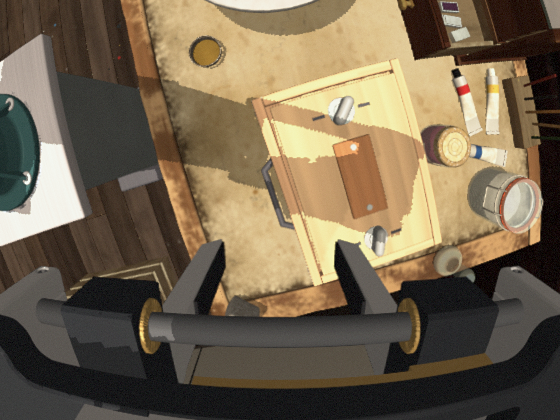

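The wrist view shows the rim corners at about (262,100), (397,60), (440,242) and (317,284). Wing a is at (343,108) with its marks at (318,118) and (364,104). Wing b is at (375,240), next to the fingertip at (350,250). The jar is at (510,203), the stone/pot group at (450,145), and the dipper at (207,52). I'll crop this and measure.

```bash
cat >> h.py <<'E'
from scipy.spatial.transform import Rotation as R
def wray(s,uv,h):
    uv=np.atleast_2d(uv).astype(float); a=(uv-[s["cx"],s["cy"]])/s["fx"]; r=np.linalg.norm(a,axis=1)+1e-9
    d=np.c_[a/r[:,None]*np.sin(r)[:,None],np.cos(r)]
    M=np.eye(4);M[:3,:3]=R.from_euler("xyz",s["rot"]).as_matrix();M[:3,3]=s["pos"]
    T=M@s["T_tool_cam"]; d=d@T[:3,:3].T; o=T[:3,3]
    return o+d*((h-o[2])/d[:,2])[:,None]
E
python3 - <<'E'
from h import *
s=dict(np.load("w1.npz"));c=s["color"];hsv=cv2.cvtColor(c,cv2.COLOR_RGB2HSV)
cv2.imwrite("pics/w1c.png",cv2.resize(c[50:290,250:450,::-1],None,fx=2.5,fy=2.5,interpolation=cv2.INTER_CUBIC))
C=wray(s,[(262,100),(397,60),(440,242),(317,284)],.064)
print("rim",C.round(4).tolist(),C.mean(0),np.linalg.norm(np.roll(C,-1,0)-C,axis=1))
b=np.zeros((420,560),np.uint8)
b[125:225,325:395]=((hsv[...,0]<14)&(hsv[...,1]>130))[125:225,325:395]
b=cv2.morphologyEx(b,cv2.MORPH_CLOSE,np.ones((5,5)));b=cv2.morphologyEx(b,cv2.MORPH_OPEN,np.ones((5,5)))
p=np.argwhere(b)[:,::-1];q=wray(s,p,.0755)
print("batten",len(p),cv2.minAreaRect((q[:,:2]*1000).astype(np.float32)))
for n,(x0,y0,x1,y1) in dict(a=(325,90,360,130),b=(355,222,392,262)).items():
    m=np.zeros((420,560),bool);m[y0:y1,x0:x1]=(hsv[...,1]<60)[y0:y1,x0:x1]
    print(n,m.sum());sub=hsv[y0:y1:2,x0:x1:2];print(sub[...,1])
E
```

```text
rim [[0.4671, -0.0801, 0.064], [0.6318, -0.0667, 0.064], [0.6478, -0.3017, 0.064], [0.4765, -0.313, 0.064]] [ 0.55579988 -0.19038505  0.064     ] [0.16520971 0.23549714 0.17164331 0.23312354]
batten 2515 ((553.9210205078125, -190.0838165283203), (43.16533279418945, 88.9115219116211), 3.851895570755005)
a 616
[[104 107  97  92  90  90  85  77  72  74  77  76  70  78  76  78  80  83]
 [ 89  90  91  88  92  92  87  83  76  74  80  79  76  73  77  78  82  84]
 [ 88  91  92  90  90  92  88  84  79  72  76  79  75  74  76  76  78  82]
 [ 86  86  92  88  89  91  89  87  83  78  72  37  41  73  76  79  77  82]
 [ 82  89  92  91  92  76  40  11  24  29  31  33  31  30  80  79  79  78]
 [ 83  87  91  94  22  12  12  12  26  28  31  23  15  30  47  77  78  80]
 [ 78  84  88  16   9   9  10  18  31  34  33  17  16  33  63  80  78  78]
 [ 76  86  48   9  10  12  15  29  29  30  26  14  26  32  73  76  80  79]
 [ 76  80   9  10  11  27  13  29  33  31  18  15  31  31  21  75  86  30]
 [ 74  75  10  11  11  12  22  30  32  28  15  21  32  28  16  73  79  83]
 [ 75  67   8  10  16  14  25  31  35  1
[... 1637 characters left out ...]
  20  30  24  32  32  25  19  31  74  91  94
   89]
 [ 28  21  81  71  68  74  36  18  33  26  35  33  24  19  32  89  89  93
   93]
 [ 23  26  44  75  68  69  72  58  40  25  29  33  22  19  32  91  90  92
   92]
 [ 25  23  25  71  72  73  76  76  79  50  27  32  22  20  33  85  91  93
   92]
 [ 26  23  26  30  80  69  74  73  78  93  29  32  19  23  44  85  87  95
   98]
 [ 26  28  28  26  48  76  75  73  76  77  77  33  30  27  72  91 103  83
   73]
 [ 30  25  33  30  23  76  73  74  74  80  85  88  77  93  87  78  69  67
   68]
 [ 21  33  30  27  26  24  76  73  75  82  99  90  76  69  67  69  67  69
   69]
 [ 30  30  26  25  23  28  44 104  94  79  71  68  69  68  66  69  71  79
   94]]
```

View pics/w1c.png

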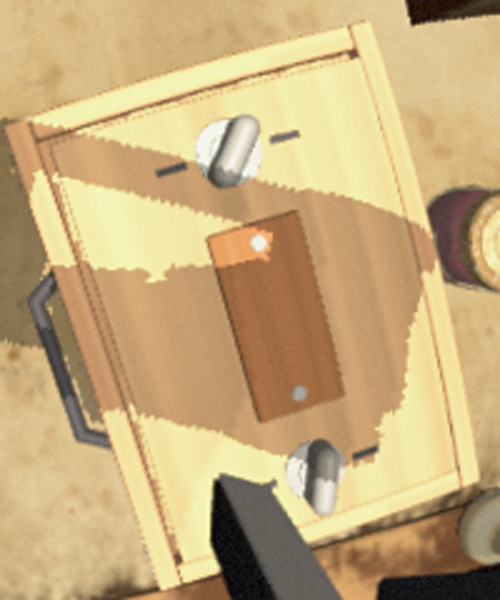

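The crop shows wing a's top ridge running from crop (246,121) to (222,178). Wing b's runs from (318,447) to (324,508), where the far end is the near-vertical face. The marks of a are at (171,170) and (285,137), and b's right mark is at (365,454).

Run:
```python
from h import *
s=dict(np.load("w1.npz"))
f=lambda L,h: wray(s,np.array(L)/2.5+[250,50]-[.3,.3],h)
m=f([(171,170),(285,137)],.0695);print("marks a",m.round(4).tolist(),m.mean(0),np.degrees(np.arctan2(*(m[1]-m[0])[1::-1])))
print("mark b right",f([(365,454)],.0695))
for n,L in dict(a=[(246,121),(222,178)],b=[(318,447),(324,508)]).items():
    for h in(.0925,.083):
        w=f(L,h);d=w[0]-w[1];print(n,h,w.mean(0).round(4),np.linalg.norm(d),np.degrees(np.arctan2(d[1],d[0])))
c=np.array([.5539,-.1901]);y=np.radians(3.85)
for k in(.078,-.078):print(c+k*np.array([-np.sin(y),np.cos(y)]))
# range based heights and wing points
v,u=np.mgrid[0:420,0:560];W=None
a=np.stack([(u-s["cx"])/s["fx"],(v-s["cy"])/s["fy"]],-1);r=np.linalg.norm(a,axis=-1)+1e-9
P=np.concatenate([a/r[...,None]*np.tan(r)[...,None],np.ones(r.shape+(1,))],-1)*s["range_z"][...,None]
M=np.eye(4);M[:3,:3]=R.from_euler("xyz",s["rot"]).as_matrix();M[:3,3]=s["pos"];T=M@s["T_tool_cam"]
W=P@T[:3,:3].T+T[:3,3]
print("batten z",np.median(W[150:190,345:370,2]),"table",np.median(W[150:200,215:250,2]))
for n,(x0,y0,x1,y1) in dict(a=(325,90,362,130),b=(360,222,392,262)).items():
    w=W[y0:y1,x0:x1].reshape(-1,3);k=w[(w[:,2]>.085)&(w[:,2]<.1)]
    q=(k[:,:2]*1000).astype(np.float32);print(n,len(k),np.percentile(k[:,2],90),cv2.minAreaRect(q),k.mean(0))
    e=np.linalg.eigh(np.cov(q.T));d=e[1][:,1];print(np.degrees(np.arctan2(d[1],d[0])),e[0])
```

```text
marks a [[0.5223, -0.1148, 0.0695], [0.5765, -0.1113, 0.0695]] [ 0.54939815 -0.11301426  0.0695    ] 3.7041512746410876
mark b right [[ 0.58591158 -0.26739318  0.0695    ]]
a 0.0925 [ 0.5474 -0.1122  0.0925] 0.026511432924339134 53.40066780341085
a 0.083 [ 0.5494 -0.1121  0.083 ] 0.02725528410084156 53.40066780341087
b 0.0925 [ 0.5564 -0.2635  0.0925] 0.03034299389545666 86.66031096601668
b 0.083 [ 0.5587 -0.2677  0.083 ] 0.031194350054595865 86.66031096601688
[ 0.54866272 -0.11227603]
[ 0.55913728 -0.26792397]
batten z 0.07528409733862518 table -0.00012115541388585394
a 326 0.09261333542511102 ((549.0255737304688, -113.10812377929688), (33.24821090698242, 12.386512756347656), 52.406864166259766) [ 0.5482783  -0.11288514  0.09066856]
52.823231837932724 [10.77013942 81.441264  ]
b 266 0.09251084131826418 ((559.4746704101562, -267.95111083984375), (33.34044647216797, 11.860383987426758), 76.95528411865234) [ 0.5587653  -0.26657818  0.090446  ]
75.71491824793254 [10.41232759 83.48370097]
```

The range points give both wings at the right length, width and height. Wing a is at (0.549,-0.1125), angle 52.5°; wing b is at (0.5593,-0.268), angle 76.5°. The cover's yaw is 3.8°. I'll go over wing a.

Emit:
{"fn": "arm_command", "kwargs": {
  "targets": [0,0,8,32,23,0,0.36,0,0,16,64,46,20,0.36,0,0,23.2,94.5,68.5,60,0.36,0,0,23.2,94.5,68.5,100,0.36,0,0,23.2,94.5,68.5,137,0.36,0,0,23.2,94.5,68.5,137,0.36,0,0,23.2,94.5,68.5,137,0.36,0,0,23.2,94.5,68.5,137,0.36]
}}

```text
time: 3.0
tool_pos: [0.5511, -0.1144, 0.1179]
ee_rot: [3.136, -0.002, 0.914]
wrist_force: [-0.2, 0.6, -0.2]
width: 0.0302
finger_force: 0.0
```

```bash
cat > st.py <<'E'
from bench import robot
import numpy as np
o=robot.get_obs();print({k:np.round(o[k],4).tolist() for k in("time","joint_positions","tool_pos","ee_rot","width","wrist_force","finger_force")})
E
cat > look.py <<'E'
import sys
from h import *
from bench import robot
o=robot.get_obs();s=robot.snapshot("wrist");s["pos"]=o["tool_pos"];s["rot"]=o["ee_rot"]
np.savez(sys.argv[1]+".npz",**s);cv2.imwrite(f"pics/{sys.argv[1]}.png",s["color"][:,:,::-1])
v,u=np.mgrid[0:420,0:560]
a=np.stack([(u-s["cx"])/s["fx"],(v-s["cy"])/s["fy"]],-1);r=np.linalg.norm(a,axis=-1)+1e-9
P=np.concatenate([a/r[...,None]*np.tan(r)[...,None],np.ones(r.shape+(1,))],-1)*s["range_z"][...,None]
M=np.eye(4);M[:3,:3]=R.from_euler("xyz",s["rot"]).as_matrix();M[:3,3]=s["pos"];T=M@s["T_tool_cam"]
W=P@T[:3,:3].T+T[:3,3]
for n,c in dict(a=(.549,-.1125),b=(.5593,-.268)).items():
    k=W[(np.linalg.norm(W[...,:2]-c,axis=-1)<.022)&(W[...,2]>.08)&(W[...,2]<.1)]
    if len(k)>20: print(n,len(k),np.percentile(k[:,2],90),cv2.minAreaRect((k[:,:2]*1000).astype(np.float32)))
E
python3 st.py; python3 look.py w2
```

```text
{'time': 3.0, 'joint_positions': [-0.3054, 0.1442, 1.4823, 0.0001, 1.5093, 0.3511], 'tool_pos': [0.5511, -0.1144, 0.1179], 'ee_rot': [3.1362, -0.0021, 0.9143], 'width': 0.0302, 'wrist_force': [-0.2275, 0.644, -0.2026], 'finger_force': 0.0}
a 786 0.0923736562137044 ((549.6610717773438, -112.08792877197266), (32.28814697265625, 11.650200843811035), 52.37626266479492)
```

Emit:
{"fn": "arm_command", "kwargs": {
  "targets": [0,0,0,0,-1,0,0.36,0,0,0,0,-2,5,0.36,0,0,0,0,-2,10,0.36,0,0,0,0,-2,15,0.36,0,0,0,0,-2,15,0.36,0,0,0,0,-2,15,0.36]
}}

```text
time: 3.65
tool_pos: [0.5476, -0.1127, 0.0989]
ee_rot: [-3.141, 0.0, 0.914]
wrist_force: [0.6, -0.4, 0.7]
width: 0.0305
finger_force: 0.0
```

Emit:
{"fn": "arm_command", "kwargs": {
  "targets": [0,0,0,1,1,8,0.36,0,0,0,1,1,16,0.36,0,0,0,1,1,22,0.36,0,0,0,1,1,26,0.36,0,0,0,1,1,26,0.36,0,0,0,1,1,26,0.36]
}}

```text
time: 4.25
tool_pos: [0.5493, -0.1125, 0.0734]
ee_rot: [-3.141, -0.0, 0.914]
wrist_force: [0.3, 0.5, -0.9]
width: 0.0298
finger_force: 0.0
```

Now I'll close on wing a.

Emit:
{"fn": "arm_command", "kwargs": {
  "targets": [0,0,0,0,0,0,1,0,0,0,0,0,0,1,0,0,0,0,0,0,1,0,0,0,0,0,0,1,0,0,0,0,0,0,1,0,0,0,0,0,0,1]
}}

```text
time: 4.85
tool_pos: [0.5495, -0.1126, 0.0738]
ee_rot: [3.141, -0.0, 0.914]
wrist_force: [0.2, -0.6, 1.3]
width: 0.0117
finger_force: 30.0
```

Emit:
{"fn": "arm_command", "kwargs": {
  "targets": [0,0,6,0,0,0,1,0,0,12,0,0,0,1,0,0,18,0,0,0,1,0,0,24,0,0,0,1,0,0,30,0,0,0,1,0,0,36,0,0,0,1,0,0,42,0,0,0,1,0,0,46,0,0,0,1,0,0,48.5,0,0,0,1,0,0,48.5,0,0,0,1,0,0,48.5,0,0,0,1]
}}

```text
time: 5.95
tool_pos: [0.549, -0.113, 0.0732]
ee_rot: [3.141, 0.001, 0.068]
wrist_force: [-0.3, -1.6, -1.2]
width: 0.0117
finger_force: 30.0
```

```bash
python3 st.py; python3 -c "
from bench import robot;print(robot.get_obs()['wrist_torque'])"
```

```text
{'time': 5.95, 'joint_positions': [-0.3036, 0.1735, 1.5405, -0.001, 1.4278, 1.1991], 'tool_pos': [0.549, -0.113, 0.0732], 'ee_rot': [3.1408, 0.0006, 0.0683], 'width': 0.0117, 'wrist_force': [-0.331, -1.633, -1.1695], 'finger_force': 29.9965}
[-0.47058727  0.09831579 -0.03730991]
```

Emit:
{"fn": "arm_command", "kwargs": {
  "targets": [0,0,1.5,0,0,0,1,0,0,3,0,0,0,1,0,0,3,0,0,0,1]
}}

```text
time: 6.25
tool_pos: [0.5496, -0.1123, 0.0735]
ee_rot: [-3.141, -0.001, 0.015]
wrist_force: [2.2, 0.7, -1.6]
width: 0.0117
finger_force: 30.1
```

```bash
python3 st.py; python3 -c "
from bench import robot;print(robot.get_obs()['wrist_torque'])"
```

```text
{'time': 6.25, 'joint_positions': [-0.303, 0.1733, 1.5401, 0.0007, 1.4277, 1.2524], 'tool_pos': [0.5496, -0.1123, 0.0735], 'ee_rot': [-3.1412, -0.0007, 0.0153], 'width': 0.0117, 'wrist_force': [2.1766, 0.6538, -1.6384], 'finger_force': 30.0941}
[-0.16796307 -0.16967325  0.33320777]
```

The torque about z has risen to 0.33 N m, so it's at the stop. I'll release, rise, and look from between the fasteners.

Emit:
{"fn": "arm_command", "kwargs": {
  "targets": [0,0,3,0,0,0,0.36,0,0,3,0,0,0,0.36,0,0,3,0,0,0,0.36,0,0,3,0,0,0,0.36,0,0,3,0,0,-20,0.36,0,0,3,0,0,-50,0.36,0,0,3,0,0,-90,0.36,0,0,3,0,0,-90,0.36,0,0,3,0,0,-90,0.36]
}}

```text
time: 7.15
tool_pos: [0.5499, -0.1127, 0.1649]
ee_rot: [3.141, -0.003, -0.037]
wrist_force: [0.0, 0.6, -0.9]
width: 0.0303
finger_force: 0.0
```

```bash
python3 st.py; python3 look.py w3
```

```text
{'time': 7.15, 'joint_positions': [-0.3033, 0.1214, 1.4136, 0.0002, 1.6036, 1.3043], 'tool_pos': [0.5499, -0.1127, 0.1649], 'ee_rot': [3.141, -0.0029, -0.0368], 'width': 0.0303, 'wrist_force': [0.0096, 0.5768, -0.9465], 'finger_force': 0.0}
a 520 0.0887751829536211 ((549.41015625, -111.08851623535156), (32.177574157714844, 11.926068305969238), 2.449760675430298)
b 441 0.09268736898162488 ((556.298095703125, -265.3312072753906), (33.30851364135742, 12.264763832092285), 75.43726348876953)
```

Emit:
{"fn": "arm_command", "kwargs": {
  "targets": [0,0,-8,2,20,0,0.36,0,0,-16,4,40,0,0.36,0,0,-24,6,60,0,0.36,0,0,-32,7,80,0,0.36,0,0,-40,8,100,0,0.36,0,0,-48,10,120,0,0.36,0,0,-56,12,140,5,0.36,0,0,-64,13.7,154,15,0.36,0,0,-72,13.7,154,30,0.36,0,0,-78,13.7,154,42,0.36,0,0,-78,13.7,154,47,0.36,0,0,-78,13.7,154,47,0.36,0,0,-78,13.7,154,47,0.36,0,0,-78,13.7,154,47,0.36]
}}

```text
time: 8.6
tool_pos: [0.5576, -0.267, 0.1172]
ee_rot: [3.14, 0.0, 1.324]
wrist_force: [0.2, 0.9, -0.8]
width: 0.0299
finger_force: 0.0
```

```bash
python3 st.py; python3 look.py w4
```

```text
{'time': 8.6, 'joint_positions': [-0.5383, 0.2686, 1.3363, 0.0001, 1.5355, -0.2911], 'tool_pos': [0.5576, -0.267, 0.1172], 'ee_rot': [3.1404, 0.0003, 1.3236], 'width': 0.0299, 'wrist_force': [0.1732, 0.9444, -0.7925], 'finger_force': 0.0}
a 827 0.08871961157985672 ((549.2235107421875, -111.29759216308594), (33.7327766418457, 12.824268341064453), 3.8607289791107178)
b 779 0.09263316533766464 ((556.7060546875, -266.2275695800781), (32.458438873291016, 11.583828926086426), 75.56390380859375)
```

Wing b is at (0.5567,-0.2662), angle 75.6°, and the tool lines up within 1 mm. I'll go down and grip it.

Emit:
{"fn": "arm_command", "kwargs": {
  "targets": [0,0,0,0.5,-1,10,0.36,0,0,0,0.5,-1,20,0.36,0,0,0,0.5,-1,30,0.36,0,0,0,0.5,-1,38,0.36,0,0,0,0.5,-1,43,0.36,0,0,0,0.5,-1,44,0.36,0,0,0,0.5,-1,44,1,0,0,0,0.5,-1,44,1,0,0,0,0.5,-1,44,1,0,0,0,0.5,-1,44,1,0,0,0,0.5,-1,44,1,0,0,0,0.5,-1,44,1]
}}

```text
time: 9.85
tool_pos: [0.5565, -0.2664, 0.073]
ee_rot: [3.141, 0.0, 1.324]
wrist_force: [-1.3, 0.5, 2.9]
width: 0.0117
finger_force: 30.0
```

Emit:
{"fn": "arm_command", "kwargs": {
  "targets": [0,0,7,0,0,0,1,0,0,14,0,0,0,1,0,0,21,0,0,0,1,0,0,28,0,0,0,1,0,0,35,0,0,0,1,0,0,42,0,0,0,1,0,0,49,0,0,0,1,0,0,56,0,0,0,1,0,0,63,0,0,0,1,0,0,69,0,0,0,1,0,0,73,0,0,0,1,0,0,74.5,0,0,0,1,0,0,74.5,0,0,0,1,0,0,74.5,0,0,0,1]
}}

```text
time: 11.25
tool_pos: [0.557, -0.2668, 0.0723]
ee_rot: [3.14, -0.001, 0.025]
wrist_force: [3.2, -2.2, -2.9]
width: 0.0117
finger_force: 30.1
```

```bash
python3 st.py; python3 -c "
from bench import robot;print(robot.get_obs()['wrist_torque'])"
```

```text
{'time': 11.25, 'joint_positions': [-0.5383, 0.2939, 1.396, -0.0003, 1.45, 1.0073], 'tool_pos': [0.557, -0.2668, 0.0723], 'ee_rot': [3.1404, -0.0013, 0.0252], 'width': 0.0117, 'wrist_force': [3.2256, -2.2223, -2.8768], 'finger_force': 30.1324}
[-0.77449789 -0.59670158  0.29658849]
```

The torque is 0.30 N m at yaw 1.4°, so it's at the stop. Release, rise and check both.

Emit:
{"fn": "arm_command", "kwargs": {
  "targets": [0,0,0,0,0,0,0.36,0,0,0,0,0,0,0.36,0,0,0,0,0,0,0.36,0,0,0,0,0,0,0.36,0,0,0,0,0,-20,0.36,0,0,0,0,0,-50,0.36,0,0,0,0,-20,-70,1,0,0,0,0,-50,-70,1,0,0,0,0,-77,-70,1,0,0,0,0,-77,-70,1,0,0,0,0,-77,-70,1]
}}

```text
time: 12.35
tool_pos: [0.5545, -0.1891, 0.1426]
ee_rot: [3.141, 0.0, 0.025]
wrist_force: [-0.1, -0.3, 0.4]
width: 0.0005
finger_force: 0.0
```

```bash
python3 st.py; python3 look.py w5
python3 - <<'E'
from h import *
s=dict(np.load("w5.npz"));hsv=cv2.cvtColor(s["color"],cv2.COLOR_RGB2HSV)
cv2.imwrite("pics/w5.png",s["color"][:,:,::-1])
E
```

```text
{'time': 12.35, 'joint_positions': [-0.4252, 0.1864, 1.3841, -0.0005, 1.5708, 1.1206], 'tool_pos': [0.5545, -0.1891, 0.1426], 'ee_rot': [3.141, 0.0, 0.025], 'width': 0.0005, 'wrist_force': [-0.1272, -0.2894, 0.3943], 'finger_force': 0.0}
a 549 0.08799677335873479 ((549.3346557617188, -110.95639038085938), (33.15270233154297, 11.516386985778809), 2.243415355682373)
b 581 0.08766873766053251 ((556.6627807617188, -265.9861145019531), (32.511653900146484, 12.440272331237793), 1.7809399366378784)
```

View pics/w5.png

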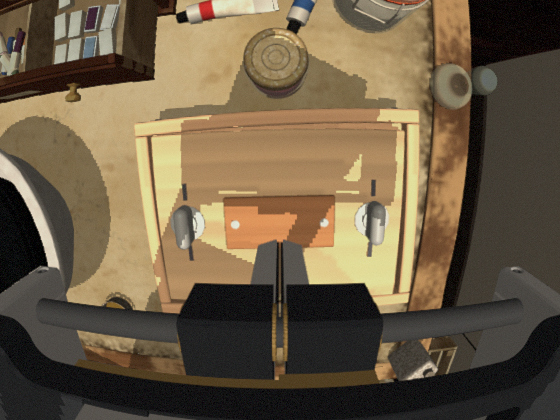

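Both wings are in line with their marks in the picture (wing a at (185,227), b at (376,222), batten centre at (280,221)). Both tops are at 0.088, so the cover rests on its buffers about 5 mm up. Its middle is at (0.553,-0.1885). I'll press down there with the fingers closed.

Emit:
{"fn": "arm_command", "kwargs": {
  "targets": [0,0,0,-1.5,-0.5,20,1,0,0,0,-1.5,-0.5,45,1,0,0,0,-1.5,-0.5,60,1,0,0,0,-1.5,-0.5,67,1,0,0,0,-1.5,-0.5,69,1,0,0,0,-1.5,-0.5,70,1,0,0,0,-1.5,-0.5,70,1]
}}

```text
time: 13.1
tool_pos: [0.5537, -0.1892, 0.0735]
ee_rot: [3.141, -0.002, 0.024]
wrist_force: [-0.9, -0.4, 0.5]
width: 0.0003
finger_force: 0.0
```

Emit:
{"fn": "arm_command", "kwargs": {
  "targets": [0,0,0,0,0,1,1,0,0,0,0,0,2,1,0,0,0,0,0,3,1,0,0,0,0,0,4,1,0,0,0,0,0,5,1,0,0,0,0,0,6,1,0,0,0,0,0,6,1,0,0,0,0,0,6,1]
}}

```text
time: 13.9
tool_pos: [0.5535, -0.1889, 0.0678]
ee_rot: [3.141, -0.002, 0.024]
wrist_force: [-0.9, 0.2, 6.7]
width: 0.0003
finger_force: 3.1
```

Emit:
{"fn": "arm_command", "kwargs": {
  "targets": [0,0,0,0,0,0.5,1,0,0,0,0,0,1,1,0,0,0,0,0,1.5,1,0,0,0,0,0,2,1,0,0,0,0,0,2.5,1,0,0,0,0,0,2.5,1,0,0,0,0,0,2.5,1]
}}

```text
time: 14.6
tool_pos: [0.5535, -0.1889, 0.0663]
ee_rot: [3.141, -0.002, 0.024]
wrist_force: [-2.0, 1.7, 9.4]
width: 0.0004
finger_force: 4.8
```

Emit:
{"fn": "arm_command", "kwargs": {
  "targets": [0,0,0,0,0,0.5,1,0,0,0,0,0,1,1,0,0,0,0,0,1.5,1,0,0,0,0,0,1.5,1,0,0,0,0,0,1.5,1]
}}

```text
time: 15.1
tool_pos: [0.5535, -0.189, 0.0662]
ee_rot: [3.141, -0.002, 0.024]
wrist_force: [-4.1, 2.7, 15.2]
width: 0.0006
finger_force: 7.4
```

The tip has stopped at 0.0662 while the force climbs to 15 N, which is the hard stop. I'll add a little more push, then check that the cover is level by the wing heights.

Emit:
{"fn": "arm_command", "kwargs": {
  "targets": [0,0,0,0,0,0.7,1,0,0,0,0,0,0.7,1,0,0,0,0,0,0.7,1,0,0,0,0,0,0.7,1,0,0,0,0,0,0.7,1]
}}

```text
time: 15.6
tool_pos: [0.5535, -0.189, 0.0662]
ee_rot: [3.14, -0.002, 0.024]
wrist_force: [-6.6, 2.1, 16.9]
width: 0.0005
finger_force: 8.5
```

```bash
python3 st.py; sed -i 's/>.08)/>.077)/' look.py
cat >> look.py <<'E'
C=np.array([.553,-.1885]);y=np.radians(3);ax=np.array([[np.cos(y),np.sin(y)],[-np.sin(y),np.cos(y)]])
L=(W[...,:2]-C)@ax.T
def med(x0,x1,y0,y1):
    k=(L[...,0]>x0)&(L[...,0]<x1)&(L[...,1]>y0)&(L[...,1]<y1)&(W[...,2]>.03)&(W[...,2]<.08);return k.sum(),round(float(np.median(W[k][:,2])),4) if k.any() else 0
for q in [(.03,.06,.03,.1),(.03,.06,-.1,-.03),(-.06,-.03,.03,.1),(-.06,-.03,-.1,-.03),(.08,.088,-.08,.08),(-.06,.06,.111,.118),(-.06,.06,-.118,-.111)]: print(q,med(*q))
E
python3 look.py w6
```

```text
{'time': 15.6, 'joint_positions': [-0.4259, 0.2284, 1.49, -0.0, 1.4204, 1.1208], 'tool_pos': [0.5535, -0.189, 0.0662], 'ee_rot': [3.1404, -0.0025, 0.0241], 'width': 0.0005, 'wrist_force': [-6.5951, 2.1207, 16.9081], 'finger_force': 8.5467}
a 907 0.08317939661215454 ((549.39599609375, -111.66756439208984), (34.05098342895508, 11.758889198303223), 3.0380852222442627)
b 917 0.08305344106521062 ((556.8034057617188, -265.8773498535156), (33.076507568359375, 12.037108421325684), 2.9862613677978516)
(0.03, 0.06, 0.03, 0.1) (np.int64(5237), 0.06)
(0.03, 0.06, -0.1, -0.03) (np.int64(5356), 0.0599)
(-0.06, -0.03, 0.03, 0.1) (np.int64(765), 0.0601)
(-0.06, -0.03, -0.1, -0.03) (np.int64(1161), 0.0599)
(0.08, 0.088, -0.08, 0.08) (np.int64(3824), 0.064)
(-0.06, 0.06, 0.111, 0.118) (np.int64(1164), 0.0641)
(-0.06, 0.06, -0.118, -0.111) (np.int64(1341), 0.0639)
```

The ply is at 0.060 in all four corners and the rim at 0.064, so the cover is level and fully home. Both wings are at 3.0°, in line with the cover, and it's held at 17 N. Handing in.

```bash
python3 -c "
from bench import robot
print(robot.close_job())"
```

```text
the job is handed in; nothing more can be done
None
```

Both fasteners are turned back to their stops, and the cover sits level and fully home on the ledge, still held pressed with about 17 N. The job is handed in; the hand-in gave no verdict.

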